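# Fill, swing home and bolt the hall tray

### The job

Put the loose bits by the front door away in the swing tray: slide its bolt fully back, swing the tray right out from under its clear cover by its free end, and lay every one of the bits that is there (shoe brush, tape measure, padlock, torch) flat and right way up on the tray floor, none on top of another. Then swing the loaded tray fully home under the cover and slide the bolt fully shut again, with everything else left where it stands.

Things in the scene. Friction and masses are not known exactly. Their poses are not given: they have to be found in the camera images.
- stand: Fixed pale wooden stand of the swing tray, placed and turned differently each time. Origin: on the surface under the tray's upright pivot pin (24 mm thick, 70 mm high); own z up. From the pivot its board runs along own -x, towards the robot's left: 8 mm thick, own y -70 to +95 mm, to x = -365 mm; then a bed for the bolt (y +5 to +75 mm) to x = -500 mm.
- cover (a point): Centre of the top of the fixed clear plastic cover, 77 mm above the surface (own axes as the stand's). Roof 5 mm thick, spanning the stand's x -260 to -160 mm, y -67 to +93 mm; back wall at y +87 to +93 mm; open towards own -y. It bars the tray from above while the tray is home. The tray's outer 80 mm stick out free of it.
- tray (a joint): Angle (rad) of the long darker wooden open tray about the pivot pin: 0 = home under the cover, tray along the stand's -x (stop); grows as the free end swings anticlockwise seen from above, towards the stand's -y, to 0.9 = right out (stop). Stays where left; 0.35 N m friction, 1 to 2 N near the free end. A shut bolt holds it within about 0.03 rad.
- tray_floor (a point): Centre of the tray's inner floor, 195 mm from the pivot, 18 mm above the surface. Axes turn with the tray: x along it to the pivot, y across, z up. Inside 280 (x) x 130 mm (y); walls 6 mm thick, tops 30 mm above this floor; underside 12 mm above the surface.
- tray_end (a point): Middle of the tray's free end, outer face, at the top of the wall: 341 mm from the pivot, 48 mm above the surface; axes as the tray floor's. The tray is 142 mm wide outside and has no handle: push on the outer face of a long side wall near this end. Two thin steel lugs stick out 30 mm beyond the end, low down, 36 mm apart, centred at own y = +40 mm; the shut bolt's bar lies between them.
- bolt (a joint): Position (m) of the steel bolt carriage on its slide on the stand: 0 = fully shut (stop), 0.05 = fully back (stop), moving along the stand's -x, away from the pivot. About 2 N of friction; stays where it is left.
- bolt_grip (a point): Centre of the top of the bolt's upright fin, 75 mm above the surface. Fin 34 mm long (stand's x), 14 mm thick (y), free over its upper 45 mm. It stands at the stand's x = -409 mm (shut) to -459 mm (back), y = +40 mm. From its foot a bar 16 mm wide, at heights 15 to 27 mm, runs to the stand's x = -345 mm when shut, between the tray's lugs.
- shoe_brush: Small shoe brush lying on its bristles: dark wooden back over a black bristle block, 100 long (own x) x 42 wide (y) x 40 mm high. Origin: centre of its underside, z up. 120 g. May be absent (None).
- tape_measure: Grey rounded tape measure lying on its side with a round steel plate on top: 68 (x) x 52 (y) x 32 mm high, with a small steel hook on the +x end reaching 41 mm from the centre. Origin: centre of the case's underside, z up. 200 g. May be absent (None).
- padlock: Brass padlock lying flat: body 50 (x) x 48 (y) x 24 mm high, spanning own x -43 to +7 mm, with a steel shackle to x = +43 mm. Origin: under the middle of the whole lock (85 mm long), z up; the heavy body's middle is at x = -18 mm. 220 g. May be absent (None).
- torch: Flat-sided pocket torch lying down: aluminium barrel 30 wide x 28 mm high (own x -51 to +24 mm) and black head 36 wide x 32 mm high (x +22 to +52 mm). Origin: under its middle, at the level of the barrel's underside, z up. 130 g. May be absent (None).
- dishes: Bystander: stack of three round white ceramic dishes, 132 mm across, 61 mm high. Origin: centre of underside.
- gel: Bystander: chrome push-button gel dispenser, 72 mm across, 171 mm high. Origin: centre of underside.
- hairbrush: Bystander: wooden hairbrush lying bristles down, 208 mm long, 36 mm high. Origin: underside, about the middle.
- remote: Bystander: black plastic remote control, 165 x 45 x 20 mm. Origin: centre of underside.
- candle: Bystander: amber glass candle jar, 76 mm across, 70 mm high. Origin: centre of underside.
- clock: Bystander: small square wooden clock, 50 x 90 x 90 mm. Origin: centre of underside.
Mind the look-alikes: they are no part of the job. Of the things that look like the padlock, take the one that is nearest to the robot's base at the start.

How it is judged (in metres and radians):
On the way, in this order (a step that is already met when the one before it is completed fails the run):
1. the bolt is slid fully back (over 43 mm) (value of joint bolt above 0.043 m), for 0.2 s.
2. the tray is swung right out (over 0.83 rad) (value of joint tray above 0.83 rad), for 0.2 s.
3. all the bits lie in the tray while it is still out (x of shoe_brush in the frame of tray_floor between -0.135 and 0.135 m and y of shoe_brush in the frame of tray_floor between -0.062 and 0.062 m and z of shoe_brush in the frame of tray_floor between -0.006 and 0.012 m and angle between each of shoe_brush, tape_measure, padlock, torch's own z axis and vertical below 0.3 rad and x of tape_measure in the frame of tray_floor between -0.135 and 0.135 m and y of tape_measure in the frame of tray_floor between -0.062 and 0.062 m and z of tape_measure in the frame of tray_floor between -0.006 and 0.012 m and x of padlock in the frame of tray_floor between -0.135 and 0.135 m and y of padlock in the frame of tray_floor between -0.062 and 0.062 m and z of padlock in the frame of tray_floor between -0.006 and 0.012 m and x of torch in the frame of tray_floor between -0.135 and 0.135 m and y of torch in the frame of tray_floor between -0.062 and 0.062 m and z of torch in the frame of tray_floor between -0.006 and 0.012 m and value of joint tray above 0.75 rad), for 0.3 s.
4. the loaded tray is swung home (value of joint tray below 0.03 rad), for 0.2 s.
At the end, for the whole second after the job is handed in: The tray is home (within 0.03 rad of its stop), the bolt is shut (within 8 mm of its stop), and every bit that was there rests inside the tray, flat on its floor (underside within 12 mm of the floor, tilted less than 0.3 rad, right way up) (x of shoe_brush in the frame of tray_floor between -0.135 and 0.135 m and y of shoe_brush in the frame of tray_floor between -0.062 and 0.062 m and z of shoe_brush in the frame of tray_floor between -0.006 and 0.012 m and angle between each of shoe_brush, tape_measure, padlock, torch's own z axis and vertical below 0.3 rad and x of tape_measure in the frame of tray_floor between -0.135 and 0.135 m and y of tape_measure in the frame of tray_floor between -0.062 and 0.062 m and z of tape_measure in the frame of tray_floor between -0.006 and 0.012 m and x of padlock in the frame of tray_floor between -0.135 and 0.135 m and y of padlock in the frame of tray_floor between -0.062 and 0.062 m and z of padlock in the frame of tray_floor between -0.006 and 0.012 m and x of torch in the frame of tray_floor between -0.135 and 0.135 m and y of torch in the frame of tray_floor between -0.062 and 0.062 m and z of torch in the frame of tray_floor between -0.006 and 0.012 m and value of joint tray below 0.03 rad and value of joint bolt below 0.008 m and linear speed of each of shoe_brush, tape_measure, padlock, torch below 0.03 m/s); the robot touches nothing.
It fails at once if a bystander (dishes, gel dispenser, hairbrush, remote, candle, clock) is shifted more than 5 cm or tipped over (distance of any of dishes, gel, hairbrush, remote, candle, clock from where it was at the start of the episode above 0.05 m or angle between any of dishes, gel, hairbrush, remote, candle, clock's own z axis and vertical above 0.5 rad).
Of shoe_brush, tape_measure, padlock, torch only 2 to 3 are there at a start; the rules pass over those that are not, and their reading is None.
At some moment in a run one of shoe_brush, tape_measure, padlock, torch may be knocked a few centimetres aside while the robot is not near it.
Once in a run the grip may slacken for a moment while it holds something.
It also fails if it takes over 192 s, if anything falls off the work surface, if the arm or the gripper's body presses on something with over 40 N, if the wrist force passes 120 N, or if a joint passes its speed limit or range.

### The arm

A 7-joint arm with a two-finger parallel gripper is mounted at the origin on the work surface. World frame = base frame: x ahead of the robot, y to its left, z up, the work surface at z = 0. Lengths are in mm, angles in rad, forces in N, time in s.
With the tool pointing down it reaches from about 400 to 875 mm from the base axis. Payload 4.4 kg.
Tool frame: the origin (TCP) lies between the finger pads; the fingertips stand ctrl.tcp_to_tips ahead of it and the grasp point (between the pads) lies 8 mm behind it (ctrl.tcp_to_tips is the distance from the TCP to the fingertips, in mm); z points along the fingers, y is the direction in which the jaws open and shut (so a half turn about z gives the same grasp; the last joint's range is limited). The gripper opens to 85 mm and grips with 20 to 120 N. Pads are 22 mm wide; open, the fingers measure 114 mm over their backs; the gripper's body (76 mm by 85 mm) begins 54 mm behind the grasp point. The pads swing forward as they close: fully open they stand 13 mm farther back than shut.
Start: joints at [-1.395, 0.628, 0.038, 1.517, -0.027, 0.996, -0.02], TCP at [155.618, 631.111, 242.313] pointing down, gripper open.
Joint ranges: [-3.06, 3.06], [-0.37, 2.12], [-1.25, 1.32], [0.18, 2.47], [-1.1, 4.24], [0.23, 1.98], [-2.94, 2.94]. Speed limits (rad/s): [2.57, 2.57, 3.14, 3.14, 3.14, 3.14, 3.14].

### API

Orientations are given as [roll, pitch, yaw] about the fixed x, y, z axes, in that order (R = Rz(yaw) Ry(pitch) Rx(roll)).
In Python, from cell import ctrl gives the robot as it stands.
- The arm moves only by the tool send_rows, never from a script. Its argument "rows" is a list of rows, each an object of numbers: "x", "y", "z": the shift along the world's x, y, z in cm; "roll": the turn about the world's z in degrees; "claw": the closure, from 0 (fully open) to 1 (shut). A call has 1 to 5 rows; each row is the pose to reach, as a shift and turn from the pose commanded when the call began; what a row does not reach only later rows make up. A row lasts 1/12 s, in which the tool goes at most 41.7 mm and 7.16 degrees, less where a joint would pass 70% of its speed; a pose out of reach is approached as far as the arm can. A call with a gripper value outside its range is refused whole. The fingers move at their own pace and stop on an object; the grip force is fixed at half the most. Time passes only in rows, so rows that repeat a pose let the fingers close. It gives the time, the measured TCP pose, the force and the opening at its end, in the units of the state.
- ctrl.read_state(): the state, without advancing time (a new reading comes with each control period).
- ctrl.get_image(name): name is "side" or "top"; returns (picture, depth): 384x512x3 uint8, blue, green, red; 384x512 float32, mm along the optical axis (not along the pixel's ray), 0 where there is no reading.
- ctrl.get_calibration(name): a dict with "intrinsics" (3x3 intrinsics, pixels), "T" (4x4, takes a point from camera to world coordinates). Camera axes: x right, y down, z forward; pixel columns grow to the right and rows downward; lengths in mm; the calibration is good to about 2 mm. A picture is of the moment at which its call begins. get_calibration takes no time and is no camera call.
- ctrl.finish_job(): hands the job in, once; it reports no verdict.
Trained networks look in the newest picture that a camera, given by its name, has taken for a name from the list of things; names that differ only in an ending like _2 or _b are one class to them, and where a whole thing is asked for, a point or a joint stands for the part that bears it (a point fixed in the world has none). Each returns a list of dicts, best first, with "confidence" (0 to 1); they miss things now and then, are a little off and sometimes report something else, mostly with a low value. They report only what shows in the picture. A call takes as long as a camera call. They do not tell look-alikes from the thing itself.
- ctrl.recognise(camera, query): "uv" ([column, row] in pixels, amid what is visible of it).
- ctrl.regions_of(camera, query): "region" (384x512 bool, what is visible of it) and "uv" ([column, row] in pixels, amid what is visible of it).
- ctrl.place_of(camera, query): "uv" ([column, row] in pixels: a listed point, or the origin of a listed thing).
The state is a dict: "clock": time; "qpos": joint angles; "qd": joint speeds; "tau": joint torques, N m; "eef_pos": TCP position; "tool_rot": TCP orientation; "force": force on the tool from outside, world axes, zero at the start; "torque": the same for the moment, N m; "width": finger opening in mm.
Only numpy, scipy, OpenCV 4.12 (cv2) and the standard library are available. Lean on these libraries where they do the work, as an engineer would, in place of code of your own. Each camera call takes 0.05 s, during which the arm holds its last target. There are 200 camera calls.

## Working session

There is one attempt and no reset: what is moved stays moved. The work goes in short steps, Python scripts to look and compute and a tool call to move; the robot and the scene stay as the last step left them, time stands still between calls to the robot, and variables do not carry over. Pictures are saved under pics/ and viewed, on a budget of 14 in all, crops included, one or two more only if the job needs it, and the job is handed in when it is done.

Besides the shell and the picture viewer there is one more tool, called after "Request:" as name([rows], argument=value, ...), one row to a line, values as JSON. send_rows: Moves the arm, as the interface text tells. Its arguments: {"type":"object","properties":{"rows":{"type":"array"}},"required":["rows"]}

```bash
ls; mkdir -p pics; cat > h.py <<'E'
import numpy as np, cv2
from cell import ctrl
def cal(c):
    k=ctrl.get_calibration(c); return np.array(k["intrinsics"]),np.array(k["T"])
def ray(c,uv):
    K,T=cal(c); d=T[:3,:3]@np.linalg.inv(K)@np.array([uv[0],uv[1],1.]); return T[:3,3],d
def atz(c,uv,z):
    o,d=ray(c,uv); return o+d*(z-o[2])/d[2]
def proj(c,p):
    K,T=cal(c); q=np.linalg.inv(T)@np.append(p,1.); q=K@q[:3]; return q[:2]/q[2]
def cloud(c,dep):
    K,T=cal(c); v,u=np.mgrid[:384,:512]; P=np.stack([u,v,np.ones_like(u)],-1).reshape(-1,3)@np.linalg.inv(K).T*dep.reshape(-1,1)
    return (P@T[:3,:3].T+T[:3,3]).reshape(384,512,3)
E
python3 - <<'E'
from h import *
s=ctrl.read_state(); print(s["clock"],s["eef_pos"],s["tool_rot"],s["width"],ctrl.tcp_to_tips)
for c in("top","side"):
    im,d=ctrl.get_image(c); cv2.imwrite(f"pics/{c}0.png",cv2.resize(im,(800,600),interpolation=cv2.INTER_CUBIC)); np.savez(f"{c}0.npz",im=im,d=d)
    K,T=cal(c); print(c,K.round(1).tolist(),T.round(3).tolist())
    P=cloud(c,d)
    for q in "shoe_brush tape_measure padlock torch tray_end bolt_grip stand cover tray_floor dishes gel hairbrush remote candle clock".split():
        for r in ctrl.place_of(c,q)[:4]:
            u,v=np.round(r["uv"]).astype(int); print(q,round(r["confidence"],2),(u,v),P[min(v,383),min(u,511)].round(0))
E
```

```text
pics
0.0 [155.46200774 630.50505971 241.37916187] [-3.13966947e+00  4.93828816e-06  2.89977779e+00] 85.46125820294874 11.0
top [[376.5, 0.0, 254.7], [0.0, 376.5, 190.6], [0.0, 0.0, 1.0]] [[-0.009, -0.993, 0.116, 360.48], [-1.0, 0.008, -0.008, 16.163], [0.007, -0.116, -0.993, 1383.928], [0.0, 0.0, 0.0, 1.0]]
shoe_brush 0.72 (np.int64(369), np.int64(185)) [ 534. -407.   40.]
shoe_brush 0.68 (np.int64(139), np.int64(210)) [452. 426.  16.]
padlock 0.62 (np.int64(108), np.int64(186)) [540. 540.  21.]
padlock 0.54 (np.int64(140), np.int64(208)) [459. 421.  23.]
tray_end 0.72 (np.int64(186), np.int64(170)) [592. 251.  52.]
tray_end 0.18 (np.int64(160), np.int64(176)) [568. 339.  71.]
bolt_grip 0.49 (np.int64(162), np.int64(176)) [571. 336.  53.]
stand 0.9 (np.int64(259), np.int64(121)) [774. -12.  42.]
cover 0.66 (np.int64(211), np.int64(146)) [674. 160.  74.]
cover 0.52 (np.int64(221), np.int64(151)) [656. 125.  73.]
tray_floor 0.92 (np.int64(219), np.int64(153)) [648. 131.  77.]
dishes 0.78 (np.int64(346), np.int64(145)) [ 680. -327.   48.]
dishes 0.53 (np.int64(263), np.int64(119)) [782.
[... 1239 characters left out ...]
64(124)) [625. 464.   1.]
stand 0.79 (np.int64(326), np.int64(182)) [777. -46.  30.]
stand 0.64 (np.int64(192), np.int64(136)) [460. 405.  18.]
cover 0.75 (np.int64(270), np.int64(143)) [674. 166.  78.]
tray_floor 0.63 (np.int64(274), np.int64(160)) [643.  71.  77.]
dishes 0.75 (np.int64(357), np.int64(262)) [ 664. -373.   48.]
gel 0.77 (np.int64(357), np.int64(222)) [ 761. -241.   32.]
hairbrush 0.66 (np.int64(224), np.int64(123)) [615. 472.   4.]
hairbrush 0.55 (np.int64(274), np.int64(368)) [ 361. -514.    3.]
remote 0.63 (np.int64(144), np.int64(150)) [272. 379.  19.]
candle 0.81 (np.int64(372), np.int64(305)) [ 616. -496.   57.]
clock 0.64 (np.int64(272), np.int64(138)) [694. 191.  79.]
```

View pics/top0.png

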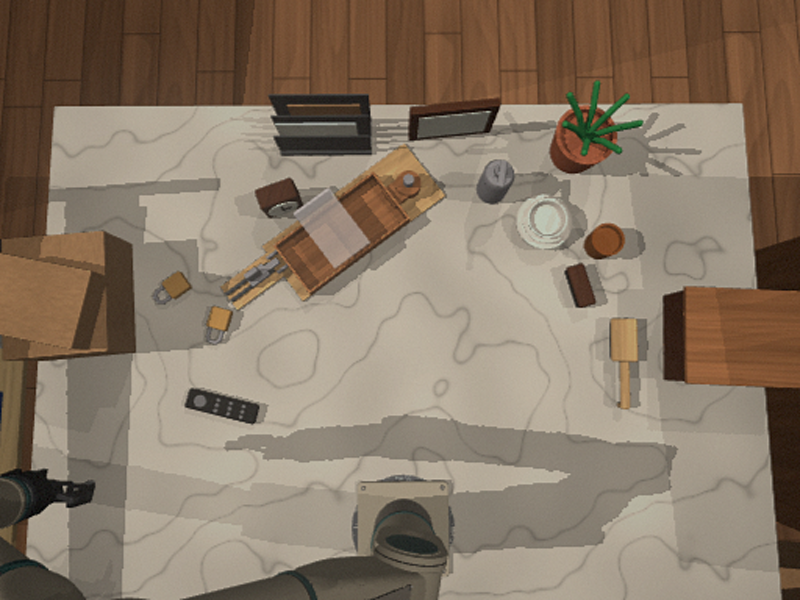

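View pics/side0.png

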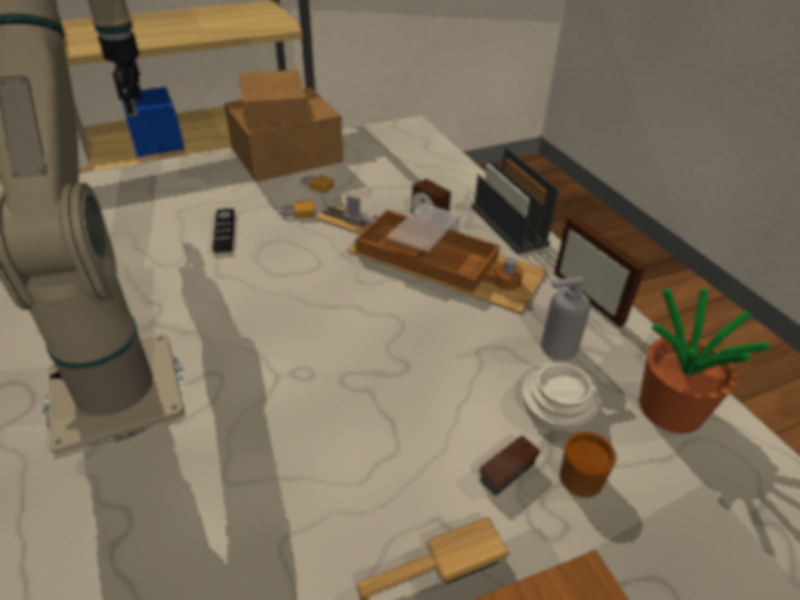

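The top view (800-wide picture) shows the tray at about (335,225), with its pivot at (408,180) and its bolt at (258,278). The brush is at (580,285). The padlock candidates are (170,288) and (218,322), and the second is nearer the base. I see no torch or tape measure. Next I fit the poses and look at a close crop.

```bash
cat >> h.py <<'E'
from scipy.optimize import minimize
def height(x,y,tray=0.,bolt=0.):
    h=np.zeros_like(x)
    h[(x>-365)&(x<20)&(y>-70)&(y<95)]=8
    h[(x>-500)&(x<=-365)&(y>5)&(y<75)]=8
    c,s=np.cos(tray),np.sin(tray); tx=c*x+s*y; ty=-s*x+c*y   # tray frame about pivot
    tr=(tx>-341)&(tx<-49)&(abs(ty)<71); h[tr]=48
    h[(tx>-335)&(tx<-55)&(abs(ty)<65)]=18
    h[np.hypot(x,y)<12]=70
    f=-409-bolt; h[(abs(x-f)<17)&(abs(y-40)<7)]=75
    return h
def fit_stand(P,x0,tray=0.,bolt=0.):
    P=P.reshape(-1,3); P=P[(np.hypot(P[:,0]-x0[0],P[:,1]-x0[1])<600)]
    def cost(p):
        c,s=np.cos(p[2]),np.sin(p[2]); dx=P[:,0]-p[0]; dy=P[:,1]-p[1]; x=c*dx+s*dy; y=-s*dx+c*dy
        m=(x>-520)&(x<40)&(y>-90)&(y<115)&~((x>-270)&(x<-150)&(abs(y-13)<90))
        return np.minimum(abs(height(x[m],y[m],tray,bolt)-P[m,2]),25).mean()
    best=None
    for d in [(0,0,0),(10,0,0),(-10,0,0),(0,10,0),(0,-10,0),(0,0,.04),(0,0,-.04)]:
        st=np.array(x0)+d
        r=minimize(cost,st,method="Nelder-Mead",options=dict(initial_simplex=[st,st+[8,0,0],st+[0,8,0],st+[0,0,.04]],xatol=.02,fatol=1e-4,maxiter=300))
        if best is None or r.fun<best.fun: best=r
    return best
def W(st,x,y):
    c,s=np.cos(st[2]),np.sin(st[2]); return np.array([st[0]+c*x-s*y,st[1]+s*x+c*y])
E
python3 - <<'E'
from h import *
im=np.load("top0.npz"); P=cloud("top",im["d"]); ps=np.load("side0.npz"); Q=cloud("side",ps["d"])
print("table z", np.median(P[200:240,200:300,2]), np.median(Q[200:230,150:200,2]))
piv=np.array([774,-12.]);fin=np.array([571,336.])
v=piv-fin; th=np.arctan2(v[1],v[0])+np.arctan2(40,409)
for n,C in(("top",P),("side",Q)):
    r=fit_stand(C,[*piv,th]); print(n,r.x.round(3),r.fun)
    if n=="top": st=r.x
print("fin",W(st,-409,40),"end",W(st,-341,0),"coverc",W(st,-210,13))
for n,C in(("top",P),("side",Q)):
  for nm,c0,z0 in(("brush",(534,-410),25),("lock",(456,421),8),("lock2",(540,540),8)):
    m=(np.hypot(C[...,0]-c0[0],C[...,1]-c0[1])<75)&(C[...,2]>z0)&(C[...,2]<60)
    if n=="top": m&=~((C[...,1]<430)&(C[...,1]>300)&(C[...,0]>530))
    p=C[m]; r=cv2.minAreaRect(p[:,:2].astype(np.float32)); print(n,nm,len(p),"rect",np.round(r[0]),np.round(r[1]),round(r[2],1),"zmax",np.percentile(p[:,2],90).round(1))
I=im["im"]
a=cv2.resize(I[150:235,85:205],(800,567),interpolation=cv2.INTER_CUBIC); cv2.imwrite("pics/c1.png",a)
E
```

```text
table z -0.20635673806032173 0.9913891118526408
top [790.836 -18.638  -0.929] 4.7953080735865345
side [788.562 -21.075  -0.928] 8.48518396563225
fin [578.11344974 332.97293054] end [586.76221274 254.55610264] coverc [675.57495024 157.38461681]
top brush 325 rect [ 546. -418.] [100.  44.] 16.6 zmax 43.6
top lock 273 rect [473. 426.] [106. 109.] 86.2 zmax 26.0
top lock2 248 rect [533. 533.] [91. 87.] 19.5 zmax 26.1
side brush 671 rect [ 544. -419.] [100.  41.] 15.7 zmax 42.1
side lock 194 rect [472. 415.] [ 81. 111.] 34.2 zmax 26.7
side lock2 156 rect [544. 539.] [58. 83.] 36.2 zmax 27.2
```

View pics/c1.png

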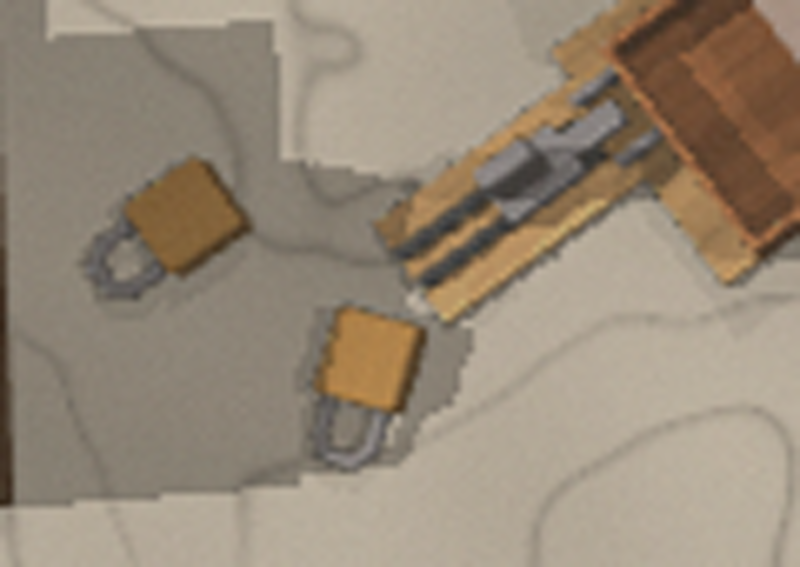

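Two padlocks show: one at crop (185,215) and one at crop (372,358). The second is nearer to the base, so I take it; its shackle points down in the picture. Next I overlay the fit to check it.

```bash
cat > ov.py <<'E'
from h import *
def overlay(c,im,st,tray,bolt,box,sc,fn,extra=[]):
    u0,u1,v0,v1=box; a=cv2.resize(im[v0:v1,u0:u1],None,fx=sc,fy=sc,interpolation=cv2.INTER_CUBIC)
    def line(pts,col):
        q=np.array([(proj(c,p)-[u0,v0]+.5)*sc for p in pts]).round().astype(int); cv2.polylines(a,[q],True,col,1)
    L=lambda pts,z:[(*W(st,x,y),z) for x,y in pts]
    R=lambda x0,x1,y0,y1:[(x0,y0),(x1,y0),(x1,y1),(x0,y1)]
    t=np.array([[np.cos(tray),-np.sin(tray)],[np.sin(tray),np.cos(tray)]])
    T=lambda pts:[t@np.array(p) for p in pts]
    line(L(R(-500,-365,5,75),8),(0,255,0)); line(L(R(-365,20,-70,95),8),(0,255,0))
    line(L(T(R(-341,-49,-71,71)),48),(0,0,255)); line(L(R(-260,-160,-67,93),77),(255,255,0))
    f=-409-bolt; line(L(R(f-17,f+17,33,47),75),(255,0,255)); line(L(R(-12,12,-12,12),70),(255,0,255))
    for e in extra: line(e,(255,255,255))
    if fn: cv2.imwrite(fn,a)
    return a
E
python3 - <<'E'
from ov import *
A=np.load("top0.npz")["im"];B=np.load("side0.npz")["im"]
st=[790.8,-18.6,-.929]
cr=lambda x,y:(85+x/6.667-.5,150+y/6.667-.5)
body=[atz("top",cr(*p),24) for p in((340,308),(428,328),(400,410),(315,388))]; sh=atz("top",cr(345,465),12)
bc=np.mean(body,0); print("body",np.round(body,0)[:,:2].tolist(),bc.round(1),"shackle",sh.round(1),"dir",np.degrees(np.arctan2(*(sh-bc)[1::-1])))
ed=(body[3]+body[2]-body[0]-body[1]); print("body dir",np.degrees(np.arctan2(ed[1],ed[0])))
print("clock in stand frame", np.array([[np.cos(st[2]),np.sin(st[2])],[-np.sin(st[2]),np.cos(st[2])]])@(np.array([725,275])-st[:2]))
a=overlay("top",A,st,0,0,(130,290,85,205),5,None)
b=overlay("side",B,st,0,0,(180,370,80,220),4.2,None)
cv2.imwrite("pics/o1.png",cv2.resize(a,(800,600)));cv2.imwrite("pics/o2.png",b)
E
```

```text
body [[504.0, 438.0], [493.0, 390.0], [448.0, 404.0], [460.0, 450.0]] [476.2 420.5  24. ] shackle [419.1 436.5  12. ] dir 164.32740784312003
body dir 163.31943789942272
clock in stand frame [-274.57017589  123.05209675]
```

View pics/o1.png

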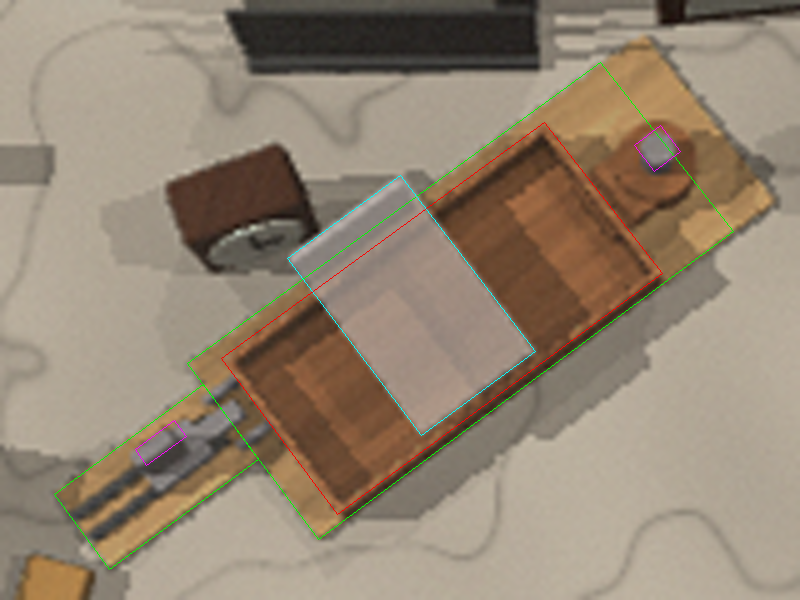

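View pics/o2.png

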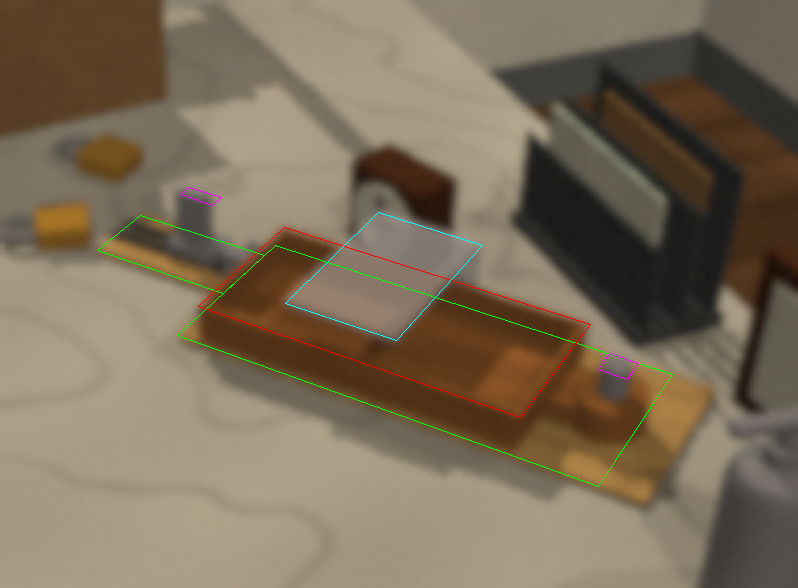

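The fit matches both views. The target padlock's body centre is at (476,420), with the shackle at about 164°. I now move above the bolt fin at (578,333).

Request:
send_rows([
  {"x": 3.2,"y": -2.3,"roll": -6},
  {"x": 6.4,"y": -4.6,"roll": -12},
  {"x": 9.6,"y": -6.9,"roll": -18},
  {"x": 12.8,"y": -9.2,"roll": -24},
  {"x": 16,"y": -11.5,"roll": -30},
])

```text
$.rows[0]: bad value
```

Request:
send_rows([
  {"x": 3.2,"y": -2.3,"roll": -5},
  {"x": 6.4,"y": -4.6,"roll": -9.3},
  {"x": 9.6,"y": -6.9,"roll": -9.3},
  {"x": 12.8,"y": -9.2,"roll": -9.3},
  {"x": 16,"y": -11.5,"roll": -9.3},
])

```text
$.rows[0]: bad value
```

Request:
send_rows([
  {"x": 3.2,"y": -2.3},
  {"x": 6.4,"y": -4.6},
  {"x": 10,"y": -6.8,"z": -3},
  {"x": 10,"y": -6.8,"z": -6},
  {"x": 10,"y": -6.8,"z": -6},
])

```text
$.rows[0]: bad value
```

Request:
send_rows([
  {"x": 3.2,"y": -2.3,"z": 0,"roll": -6,"claw": 0},
  {"x": 6.4,"y": -4.6,"z": 0,"roll": -12,"claw": 0},
  {"x": 9.6,"y": -6.9,"z": 0,"roll": -18,"claw": 0},
  {"x": 12.8,"y": -9.2,"z": 0,"roll": -24,"claw": 0},
  {"x": 16,"y": -11.5,"z": 0,"roll": -30,"claw": 0},
])

```text
clock: 2.02
eef_pos: [316.9, 515.0, 242.6]
tool_rot: [3.141, -0.0, 2.371]
force: [0.3, 0.6, -0.1]
width: 85.5
```

Request:
send_rows([
  {"x": 3.2,"y": -2.3,"z": 0,"roll": -5,"claw": 0},
  {"x": 6.4,"y": -4.6,"z": 0,"roll": -9,"claw": 0},
  {"x": 9.6,"y": -6.9,"z": 0,"roll": -9,"claw": 0},
  {"x": 12.8,"y": -9.2,"z": 0,"roll": -9,"claw": 0},
  {"x": 16,"y": -11.5,"z": 0,"roll": -9,"claw": 0},
])

```text
clock: 2.43
eef_pos: [476.9, 399.9, 242.5]
tool_rot: [3.141, -0.0, 2.219]
force: [0.7, -0.1, -0.0]
width: 85.6
```

Request:
send_rows([
  {"x": 3.2,"y": -2.3,"z": 0,"roll": 0,"claw": 0},
  {"x": 6.4,"y": -4.6,"z": -2,"roll": 0,"claw": 0},
  {"x": 10.1,"y": -6.8,"z": -5,"roll": 0,"claw": 0},
  {"x": 10.1,"y": -6.8,"z": -9,"roll": 0,"claw": 0},
  {"x": 10.1,"y": -6.8,"z": -9,"roll": 0,"claw": 0},
])

```text
clock: 2.85
eef_pos: [576.6, 327.5, 146.4]
tool_rot: [-3.133, 0.002, 2.213]
force: [-1.9, -0.1, -1.8]
width: 85.4
```

Request:
send_rows([
  {"x": 0,"y": 0,"z": -3,"roll": 0,"claw": 0},
  {"x": 0,"y": 0,"z": -6,"roll": 0,"claw": 0},
  {"x": 0,"y": 0,"z": -9.8,"roll": 0,"claw": 0},
  {"x": 0,"y": 0,"z": -9.8,"roll": 0,"claw": 0},
  {"x": 0,"y": 0,"z": -9.8,"roll": 0,"claw": 0},
])

```text
clock: 3.27
eef_pos: [574.6, 333.4, 53.2]
tool_rot: [-3.137, -0.001, 2.22]
force: [1.0, 0.3, 0.7]
width: 85.5
```

Request:
send_rows([
  {"x": 0,"y": 0,"z": 0,"roll": 0,"claw": 0.6},
  {"x": 0,"y": 0,"z": 0,"roll": 0,"claw": 1},
  {"x": 0,"y": 0,"z": 0,"roll": 0,"claw": 1},
  {"x": 0,"y": 0,"z": 0,"roll": 0,"claw": 1},
  {"x": 0,"y": 0,"z": 0,"roll": 0,"claw": 1},
])

```text
clock: 3.68
eef_pos: [577.3, 333.6, 55.8]
tool_rot: [3.139, 0.0, 2.219]
force: [-0.2, -0.0, 0.5]
width: 25.7
```

Request:
send_rows([
  {"x": 0,"y": 0,"z": 0,"roll": 0,"claw": 1},
  {"x": 0,"y": 0,"z": 0,"roll": 0,"claw": 1},
  {"x": 0,"y": 0,"z": 0,"roll": 0,"claw": 1},
  {"x": 0,"y": 0,"z": 0,"roll": 0,"claw": 1},
  {"x": 0,"y": 0,"z": 0,"roll": 0,"claw": 1},
])

```text
clock: 4.1
eef_pos: [578.6, 334.5, 55.7]
tool_rot: [3.137, 0.0, 2.219]
force: [3.2, 3.8, 5.5]
width: 13.3
```

Gripped at 13 mm, which matches the fin. I now drag it 52 mm along the stand's −x, world direction (−0.598, 0.801).

Request:
send_rows([
  {"x": -0.7,"y": 0.9,"z": 0,"roll": 0,"claw": 1},
  {"x": -1.3,"y": 1.8,"z": 0,"roll": 0,"claw": 1},
  {"x": -2.0,"y": 2.7,"z": 0,"roll": 0,"claw": 1},
  {"x": -2.6,"y": 3.5,"z": 0,"roll": 0,"claw": 1},
  {"x": -3.1,"y": 4.2,"z": 0,"roll": 0,"claw": 1},
])

```text
clock: 4.52
eef_pos: [552.6, 369.3, 55.8]
tool_rot: [3.136, 0.012, 2.217]
force: [20.0, -19.0, 2.1]
width: 13.1
```

Request:
send_rows([
  {"x": 0,"y": 0,"z": 0,"roll": 0,"claw": 1},
  {"x": 0,"y": 0,"z": 0,"roll": 0,"claw": 1},
  {"x": 0,"y": 0,"z": 0,"roll": 0,"claw": 1},
  {"x": 0,"y": 0,"z": 0,"roll": 0,"claw": 1},
  {"x": 0,"y": 0,"z": 0,"roll": 0,"claw": 1},
])

```text
clock: 4.93
eef_pos: [552.8, 369.0, 55.7]
tool_rot: [3.136, 0.01, 2.215]
force: [11.7, -8.2, 3.7]
width: 12.8
```

Request:
send_rows([
  {"x": -0.3,"y": 0.4,"z": 0,"roll": 0,"claw": 1},
  {"x": -0.6,"y": 0.8,"z": 0,"roll": 0,"claw": 1},
  {"x": -0.9,"y": 1.2,"z": 0,"roll": 0,"claw": 1},
  {"x": -0.9,"y": 1.2,"z": 0,"roll": 0,"claw": 1},
  {"x": -0.9,"y": 1.2,"z": 0,"roll": 0,"claw": 1},
])

```text
clock: 5.35
eef_pos: [552.4, 369.6, 55.8]
tool_rot: [3.135, 0.027, 2.208]
force: [26.2, -24.9, -0.1]
width: 13.0
```

```bash
python3 - <<'E'
from ov import *
st=[790.8,-18.6,-.929]
print(ctrl.read_state()["eef_pos"])
A,d=ctrl.get_image("top");B,e=ctrl.get_image("side")
a=overlay("top",A,st,0,.05,(120,200,150,210),6,None); b=overlay("side",B,st,0,.05,(190,270,90,150),6,None)
cv2.imwrite("pics/b1.png",cv2.resize(np.hstack([a,b]),(800,300)))
E
```

```text
[552.35838867 369.61166191  55.81499755]
```

View pics/b1.png

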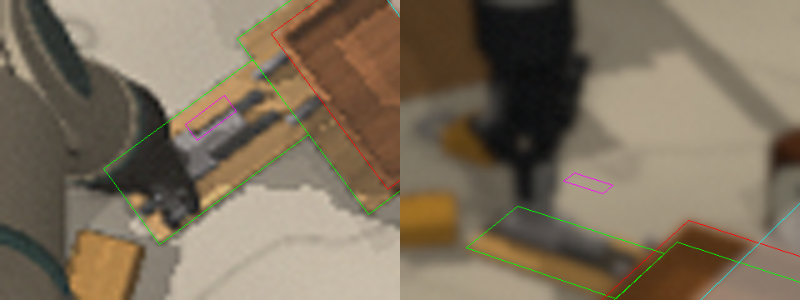

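Request:
send_rows([
  {"x": 0.9,"y": -1.2,"z": 0,"roll": 0,"claw": 1},
  {"x": 0.9,"y": -1.2,"z": 0,"roll": 0,"claw": 0},
  {"x": 0.9,"y": -1.2,"z": 0,"roll": 0,"claw": 0},
  {"x": 0.9,"y": -1.2,"z": 0,"roll": 0,"claw": 0},
  {"x": 0.9,"y": -1.2,"z": 0,"roll": 0,"claw": 0},
])

```text
clock: 5.87
eef_pos: [543.3, 376.2, 53.6]
tool_rot: [-3.139, -0.002, 2.221]
force: [-0.2, 0.2, 0.1]
width: 61.2
```

Request:
send_rows([
  {"x": 0,"y": 0,"z": 3,"roll": 0,"claw": 0},
  {"x": 0,"y": 0,"z": 7,"roll": 0,"claw": 0},
  {"x": 0,"y": 0,"z": 11,"roll": 0,"claw": 0},
  {"x": -4,"y": 0,"z": 11,"roll": 0,"claw": 0},
  {"x": -8,"y": 0,"z": 11,"roll": 0,"claw": 0},
])

```text
clock: 6.28
eef_pos: [467.3, 376.4, 167.0]
tool_rot: [3.134, 0.0, 2.218]
force: [-2.6, 0.8, -1.5]
width: 85.4
```

Request:
send_rows([
  {"x": -4,"y": 0,"z": 0,"roll": 0,"claw": 0},
  {"x": -8,"y": 0,"z": 0,"roll": 0,"claw": 0},
  {"x": -12,"y": 0,"z": 0,"roll": 0,"claw": 0},
  {"x": -12,"y": 0,"z": 0,"roll": 0,"claw": 0},
  {"x": -12,"y": 0,"z": 0,"roll": 0,"claw": 0},
])

```text
clock: 6.7
eef_pos: [341.6, 376.1, 164.3]
tool_rot: [-3.139, -0.001, 2.226]
force: [0.7, 0.9, 0.3]
width: 85.3
```

```bash
python3 - <<'E'
from ov import *
st=[790.8,-18.6,-.929]
A,d=ctrl.get_image("top");B,e=ctrl.get_image("side")
R=np.array([[np.cos(st[2]),np.sin(st[2])],[-np.sin(st[2]),np.cos(st[2])]])
for n,dd,b0 in(("top",d,np.load("top0.npz")["d"]),("side",e,np.load("side0.npz")["d"])):
  for nm,q in(("now",dd),("start",b0)):
    P=cloud(n,q).reshape(-1,3); s=(P[:,:2]-st[:2])@R.T
    m=(s[:,0]<-375)&(s[:,0]>-490)&(abs(s[:,1]-40)<14)&(P[:,2]>62)&(P[:,2]<85)
    print(n,nm,m.sum(),s[m].mean(0).round(1),np.percentile(s[m][:,0],[5,95]).round(1))
a=overlay("top",A,st,0,50,(120,200,150,210),6,None); b=overlay("side",B,st,0,50,(190,270,90,150),6,None)
cv2.imwrite("pics/b2.png",cv2.resize(np.hstack([a,b]),(800,300)))
E
```

```text
top now 42 [-456.6   39.9] [-472.4 -442.6]
top start 43 [-415.    39.4] [-429.8 -400.9]
side now 42 [-457.4   36.5] [-474.6 -441.6]
side start 39 [-415.7   35.6] [-430.  -399.9]
```

View pics/b2.png

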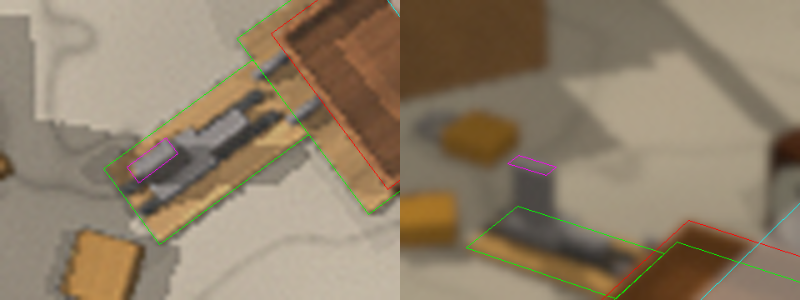

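The bolt fin moved about 42 mm, from −415 to −457 (nominal full back is −459), and it is against the stop. I will push the tray from inside, against its −y wall near the free end, which keeps clear of the clock.

Request:
send_rows([
  {"x": 3,"y": -2.2,"z": 0,"roll": 0,"claw": 1},
  {"x": 6,"y": -4.4,"z": 0,"roll": 0,"claw": 1},
  {"x": 9,"y": -6.6,"z": 0,"roll": 0,"claw": 1},
  {"x": 12,"y": -8.8,"z": 0,"roll": 0,"claw": 1},
  {"x": 15,"y": -11,"z": 0,"roll": 0,"claw": 1},
])

```text
clock: 7.22
eef_pos: [498.4, 263.2, 164.2]
tool_rot: [3.141, 0.001, 2.218]
force: [0.6, -0.7, -0.0]
width: 25.6
```

Request:
send_rows([
  {"x": 3,"y": -2.2,"z": 0,"roll": 0,"claw": 1},
  {"x": 6,"y": -4.4,"z": 0,"roll": 0,"claw": 1},
  {"x": 8.6,"y": -6.1,"z": 0,"roll": 0,"claw": 1},
  {"x": 8.6,"y": -6.1,"z": 0,"roll": 0,"claw": 1},
  {"x": 8.6,"y": -6.1,"z": 0,"roll": 0,"claw": 1},
])

```text
clock: 7.63
eef_pos: [584.3, 200.7, 163.9]
tool_rot: [3.141, 0.002, 2.213]
force: [-0.1, 0.4, -0.8]
width: 0.0
```

Request:
send_rows([
  {"x": 0,"y": 0,"z": -4,"roll": 0,"claw": 1},
  {"x": 0,"y": 0,"z": -8,"roll": 0,"claw": 1},
  {"x": 0,"y": 0,"z": -11,"roll": 0,"claw": 1},
  {"x": 0,"y": 0,"z": -12.6,"roll": 0,"claw": 1},
  {"x": 0,"y": 0,"z": -12.6,"roll": 0,"claw": 1},
])

```text
clock: 8.05
eef_pos: [577.9, 204.2, 34.0]
tool_rot: [-3.134, -0.003, 2.22]
force: [-0.1, 0.6, -0.1]
width: 0.3
```

```bash
python3 - <<'E'
import numpy as np
st=[790.8,-18.6,-.929]; p0=np.array([584.3,200.7]); 
# contact radius: tool at tray frame (-300,-50)
prev=p0
for a in np.arange(0,0.99,0.06):
    t=st[2]+a; q=np.array([st[0]+np.cos(t)*-300+np.sin(t)*50, st[1]+np.sin(t)*-300-np.cos(t)*50])
    print(round(a,2),((q-p0)/10).round(2)); 
E
```

```text
0.0 [-1.31 -0.89]
0.06 [-2.54 -2.25]
0.12 [-3.67 -3.67]
0.18 [-4.73 -5.16]
0.24 [-5.69 -6.72]
0.3 [-6.55 -8.32]
0.36 [-7.32 -9.98]
0.42 [ -7.98 -11.68]
0.48 [ -8.55 -13.41]
0.54 [ -9.   -15.18]
0.6 [ -9.36 -16.97]
0.66 [ -9.6  -18.78]
0.72 [ -9.73 -20.6 ]
0.78 [ -9.76 -22.42]
0.84 [ -9.68 -24.24]
0.9 [ -9.48 -26.06]
0.96 [ -9.18 -27.86]
```

Request:
send_rows([
  {"x": -1.3,"y": -0.9,"z": 0,"roll": 0,"claw": 1},
  {"x": -2.5,"y": -2.2,"z": 0,"roll": 3.4,"claw": 1},
  {"x": -3.7,"y": -3.7,"z": 0,"roll": 6.9,"claw": 1},
  {"x": -4.7,"y": -5.2,"z": 0,"roll": 10.3,"claw": 1},
  {"x": -5.7,"y": -6.7,"z": 0,"roll": 13.7,"claw": 1},
])

```text
clock: 8.47
eef_pos: [525.3, 138.6, 39.8]
tool_rot: [3.138, 0.001, 2.463]
force: [1.6, 0.9, -0.7]
width: -0.0
```

Request:
send_rows([
  {"x": -0.9,"y": -1.6,"z": 0,"roll": 3.4,"claw": 1},
  {"x": -1.6,"y": -3.3,"z": 0,"roll": 6.9,"claw": 1},
  {"x": -2.3,"y": -5.0,"z": 0,"roll": 10.3,"claw": 1},
  {"x": -2.8,"y": -6.7,"z": 0,"roll": 13.7,"claw": 1},
  {"x": -3.3,"y": -8.5,"z": 0,"roll": 17.2,"claw": 1},
])

```text
clock: 8.88
eef_pos: [492.3, 53.2, 39.7]
tool_rot: [3.139, 0.002, 2.763]
force: [0.3, 1.7, 0.2]
width: 0.4
```

Request:
send_rows([
  {"x": -0.4,"y": -1.8,"z": 0,"roll": 3.4,"claw": 1},
  {"x": -0.6,"y": -3.6,"z": 0,"roll": 6.9,"claw": 1},
  {"x": -0.7,"y": -5.4,"z": 0,"roll": 10.3,"claw": 1},
  {"x": -0.8,"y": -7.2,"z": 0,"roll": 13.7,"claw": 1},
  {"x": -0.7,"y": -9.0,"z": 0,"roll": 17.2,"claw": 1},
])

```text
clock: 9.3
eef_pos: [485.2, -37.6, 39.6]
tool_rot: [3.141, 0.002, 3.063]
force: [-0.8, 2.0, 0.6]
width: 0.2
```

Request:
send_rows([
  {"x": 0.1,"y": -0.9,"z": 0,"roll": 1.7,"claw": 1},
  {"x": 0.2,"y": -1.7,"z": 0,"roll": 3.4,"claw": 1},
  {"x": 0.2,"y": -1.7,"z": 0,"roll": 3.4,"claw": 1},
  {"x": 0.2,"y": -1.7,"z": 0,"roll": 3.4,"claw": 1},
  {"x": 0.2,"y": -1.7,"z": 0,"roll": 3.4,"claw": 1},
])

```text
clock: 9.72
eef_pos: [487.3, -54.1, 39.0]
tool_rot: [3.141, 0.002, 3.118]
force: [0.5, 0.6, 0.4]
width: -0.2
```

Request:
send_rows([
  {"x": 0.1,"y": -0.8,"z": 0,"roll": 0,"claw": 1},
  {"x": 0.1,"y": -1.5,"z": 0,"roll": 0,"claw": 1},
  {"x": 0.1,"y": -1.5,"z": 0,"roll": 0,"claw": 1},
  {"x": 0.1,"y": -1.5,"z": 0,"roll": 0,"claw": 1},
  {"x": 0.1,"y": -1.5,"z": 0,"roll": 0,"claw": 1},
])

```text
clock: 10.13
eef_pos: [488.1, -60.9, 38.7]
tool_rot: [3.132, 0.001, 3.126]
force: [-2.4, 20.9, 6.6]
width: -0.0
```

Request:
send_rows([
  {"x": 0,"y": 1.5,"z": 0,"roll": 0,"claw": 1},
  {"x": 0,"y": 3,"z": 0,"roll": 0,"claw": 1},
  {"x": 0,"y": 3,"z": 4,"roll": 0,"claw": 1},
  {"x": 0,"y": 3,"z": 8,"roll": 0,"claw": 0.5},
  {"x": 0,"y": 3,"z": 12,"roll": 0,"claw": 0},
])

```text
clock: 10.55
eef_pos: [486.8, -39.3, 158.9]
tool_rot: [3.141, -0.003, 3.12]
force: [1.6, -0.8, 0.1]
width: 23.5
```

```bash
python3 - <<'E'
from ov import *
st=[790.8,-18.6,-.929]
A,d=ctrl.get_image("top");B,e=ctrl.get_image("side")
for n,I,dd in(("top",A,d),("side",B,e)):
  C=cloud(n,dd)
  for nm,c0,z0 in(("brush",(545,-418),25),("lock",(468,423),16)):
    m=(np.hypot(C[...,0]-c0[0],C[...,1]-c0[1])<60)&(C[...,2]>z0)&(C[...,2]<60)
    if nm=="lock": m&=(I[...,2]-I[...,0].astype(int)>40)
    p=C[m]; r=cv2.minAreaRect(p[:,:2].astype(np.float32)); print(n,nm,len(p),"rect",np.round(r[0],1),np.round(r[1]),round(r[2],1),"zmax",np.percentile(p[:,2],90).round(1))
best=min((fit for a in np.arange(.8,.95,.01) for fit in [(lambda P,a:(np.minimum(abs(height(*(((P[:,:2]-st[:2])@np.array([[np.cos(st[2]),-np.sin(st[2])],[np.sin(st[2]),np.cos(st[2])]])).T),a,50)-P[:,2]),25).mean(),a))((lambda P:P[(P[:,0]>400)&(P[:,0]<760)&(abs(P[:,1]+20)<110)])(cloud("side",e).reshape(-1,3)),a)]));print(best)
a=overlay("top",A,st,.9,50,(100,280,95,230),4.4,"pics/o3.png")
E
```

```text
top brush 328 rect [ 545.2 -416.7] [99. 44.] 15.2 zmax 42.6
top lock 174 rect [476.2 423.5] [47. 49.] 75.0 zmax 27.3
side brush 672 rect [ 544.1 -418.8] [99. 41.] 15.8 zmax 42.1
side lock 100 rect [473.7 420.4] [48. 50.] 78.8 zmax 26.8
(np.float64(16.111442545029355), np.float64(0.9000000000000001))
```

View pics/o3.png

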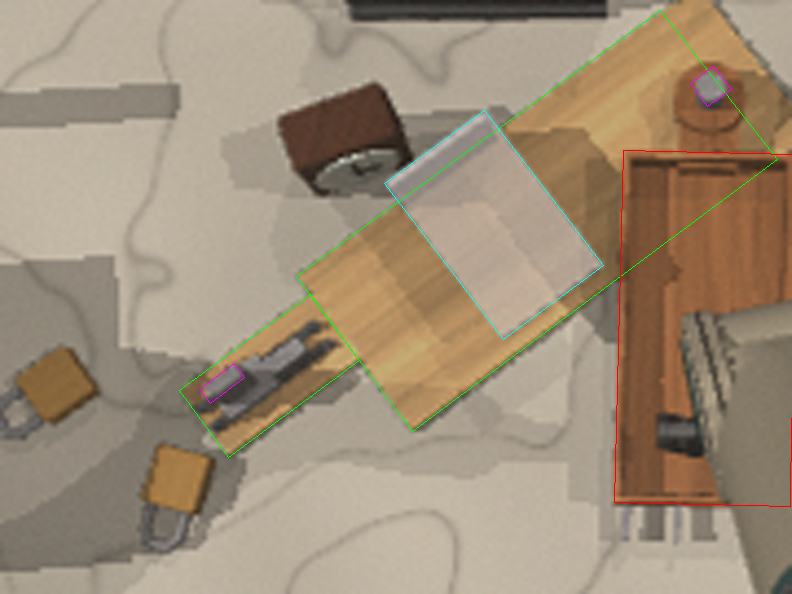

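Request:
send_rows([
  {"x": 0,"y": 4,"z": 0,"roll": -5,"claw": 0},
  {"x": 0,"y": 8,"z": 0,"roll": -10,"claw": 0},
  {"x": 0,"y": 12,"z": 0,"roll": -14.7,"claw": 0},
  {"x": 0,"y": 16,"z": 0,"roll": -14.7,"claw": 0},
  {"x": 0,"y": 20,"z": 0,"roll": -14.7,"claw": 0},
])

```text
clock: 11.07
eef_pos: [487.2, 161.7, 158.2]
tool_rot: [-3.141, -0.0, 2.861]
force: [1.4, 0.3, 0.1]
width: 85.4
```

Request:
send_rows([
  {"x": 0,"y": 4,"z": 0,"roll": 0,"claw": 0},
  {"x": 0,"y": 8,"z": 0,"roll": 0,"claw": 0},
  {"x": 0,"y": 12,"z": 0,"roll": 0,"claw": 0},
  {"x": 0,"y": 16,"z": 0,"roll": 0,"claw": 0},
  {"x": -0.5,"y": 20,"z": 0,"roll": 0,"claw": 0},
])

```text
clock: 11.48
eef_pos: [483.0, 361.7, 158.0]
tool_rot: [-3.141, 0.001, 2.861]
force: [0.4, 0.7, 0.5]
width: 85.6
```

Request:
send_rows([
  {"x": -0.5,"y": 3,"z": 0,"roll": 0,"claw": 0},
  {"x": -0.7,"y": 6,"z": 0,"roll": 0,"claw": 0},
  {"x": -0.7,"y": 6,"z": -3,"roll": 0,"claw": 0},
  {"x": -0.7,"y": 6,"z": -6,"roll": 0,"claw": 0},
  {"x": -0.7,"y": 6,"z": -6,"roll": 0,"claw": 0},
])

```text
clock: 11.9
eef_pos: [472.0, 417.6, 92.5]
tool_rot: [-3.132, -0.005, 2.863]
force: [-0.5, -1.8, -1.4]
width: 85.0
```

Request:
send_rows([
  {"x": 0,"y": 0,"z": 0,"roll": 0,"claw": 0},
  {"x": 0,"y": 0,"z": 0,"roll": 0,"claw": 0},
  {"x": 0,"y": 0,"z": 0,"roll": 0,"claw": 0},
])

```text
clock: 12.15
eef_pos: [476.9, 420.5, 100.2]
tool_rot: [3.139, 0.002, 2.861]
force: [-0.5, -0.6, -0.0]
width: 85.3
```

Request:
send_rows([
  {"x": -0.1,"y": 0.1,"z": -3,"roll": 0,"claw": 0},
  {"x": -0.1,"y": 0.1,"z": -6,"roll": 0,"claw": 0},
  {"x": -0.1,"y": 0.1,"z": -7.5,"roll": 0,"claw": 0},
  {"x": -0.1,"y": 0.1,"z": -8.4,"roll": 0,"claw": 0},
  {"x": -0.1,"y": 0.1,"z": -8.4,"roll": 0,"claw": 0},
])

```text
clock: 12.57
eef_pos: [474.6, 420.6, 13.8]
tool_rot: [-3.141, -0.001, 2.861]
force: [-0.2, 0.6, 0.6]
width: 85.4
```

Request:
send_rows([
  {"x": 0,"y": 0,"z": 0,"roll": 0,"claw": 0.4},
  {"x": 0,"y": 0,"z": 0,"roll": 0,"claw": 1},
  {"x": 0,"y": 0,"z": 0,"roll": 0,"claw": 1},
  {"x": 0,"y": 0,"z": 0,"roll": 0,"claw": 1},
  {"x": 0,"y": 0,"z": 0,"roll": 0,"claw": 1},
])

```text
clock: 12.98
eef_pos: [476.0, 422.8, 16.6]
tool_rot: [3.137, 0.002, 2.861]
force: [-0.5, 0.5, 5.4]
width: 47.0
```

Request:
send_rows([
  {"x": 0,"y": 0,"z": 0,"roll": 0,"claw": 1},
  {"x": 0,"y": 0,"z": 2,"roll": 0,"claw": 1},
  {"x": 0,"y": 0,"z": 5,"roll": 0,"claw": 1},
  {"x": 0,"y": 0,"z": 8,"roll": 0,"claw": 1},
  {"x": 0,"y": 0,"z": 9,"roll": 0,"claw": 1},
])

```text
clock: 13.4
eef_pos: [476.5, 422.9, 109.0]
tool_rot: [3.136, 0.004, 2.861]
force: [1.1, 1.3, -2.0]
width: 46.7
```

Request:
send_rows([
  {"x": 0,"y": -2.5,"z": 2,"roll": 0,"claw": 1},
  {"x": 0,"y": -6,"z": 4,"roll": 3,"claw": 1},
  {"x": 0,"y": -9.5,"z": 4,"roll": 6,"claw": 1},
  {"x": 0,"y": -13,"z": 4,"roll": 9,"claw": 1},
  {"x": 0,"y": -16.5,"z": 4,"roll": 12,"claw": 1},
])

```text
clock: 13.82
eef_pos: [474.3, 254.5, 144.8]
tool_rot: [3.141, 0.001, 3.074]
force: [0.3, -0.5, -3.4]
width: 46.6
```

Request:
send_rows([
  {"x": 1.5,"y": -3.5,"z": 0,"roll": 2.4,"claw": 1},
  {"x": 3,"y": -7,"z": 0,"roll": 2.4,"claw": 1},
  {"x": 4.5,"y": -10.5,"z": 0,"roll": 2.4,"claw": 1},
  {"x": 6,"y": -14,"z": 0,"roll": 2.4,"claw": 1},
  {"x": 6,"y": -17.5,"z": 0,"roll": 2.4,"claw": 1},
])

```text
clock: 14.23
eef_pos: [537.9, 79.0, 144.6]
tool_rot: [3.141, 0.004, 3.111]
force: [2.4, -0.7, -3.3]
width: 46.9
```

Request:
send_rows([
  {"x": 0,"y": -3.5,"z": 0,"roll": 0,"claw": 1},
  {"x": 0,"y": -7,"z": 0,"roll": 0,"claw": 1},
  {"x": 0,"y": -9.4,"z": 0,"roll": 0,"claw": 1},
  {"x": 0,"y": -9.4,"z": 0,"roll": 0,"claw": 1},
  {"x": 0,"y": -9.4,"z": 0,"roll": 0,"claw": 1},
])

```text
clock: 14.65
eef_pos: [534.3, -15.2, 144.1]
tool_rot: [-3.141, -0.0, 3.108]
force: [0.1, 0.9, -2.4]
width: 46.3
```

Request:
send_rows([
  {"x": 0,"y": 0.2,"z": -3,"roll": 0,"claw": 1},
  {"x": 0,"y": 0.2,"z": -6,"roll": 0,"claw": 1},
  {"x": 0,"y": 0.2,"z": -9,"roll": 0,"claw": 1},
  {"x": 0,"y": 0.2,"z": -10.7,"roll": 0,"claw": 1},
  {"x": 0,"y": 0.2,"z": -10.7,"roll": 0,"claw": 1},
])

```text
clock: 15.07
eef_pos: [533.3, -8.8, 35.1]
tool_rot: [3.141, -0.004, 3.115]
force: [-0.0, 0.4, -3.0]
width: 46.8
```

Request:
send_rows([
  {"x": 0,"y": 0,"z": -0.1,"roll": 0,"claw": 1},
  {"x": 0,"y": 0,"z": -0.1,"roll": 0,"claw": 1},
])

```text
clock: 15.23
eef_pos: [534.7, -9.4, 36.2]
tool_rot: [3.141, 0.0, 3.115]
force: [0.2, 0.9, -1.8]
width: 46.3
```

Not touching yet, so about 2 mm lower, then release with a partial opening.

Request:
send_rows([
  {"x": 0,"y": 0,"z": -0.2,"roll": 0,"claw": 1},
  {"x": 0,"y": 0,"z": -0.2,"roll": 0,"claw": 1},
  {"x": 0,"y": 0,"z": -0.2,"roll": 0,"claw": 0.25},
  {"x": 0,"y": 0,"z": -0.2,"roll": 0,"claw": 0.25},
  {"x": 0,"y": 0,"z": -0.2,"roll": 0,"claw": 0.25},
])

```text
clock: 15.65
eef_pos: [535.1, -10.9, 34.8]
tool_rot: [3.141, 0.001, 3.113]
force: [-0.3, -0.4, 1.0]
width: 63.9
```

Request:
send_rows([
  {"x": 0,"y": 0,"z": 0,"roll": 0,"claw": 0.25},
  {"x": 0,"y": 0,"z": 3,"roll": 0,"claw": 0.25},
  {"x": 0,"y": 0,"z": 7,"roll": 0,"claw": 0.1},
  {"x": 0,"y": 0,"z": 10,"roll": 0,"claw": 0},
  {"x": 0,"y": -3,"z": 10,"roll": 0,"claw": 0},
])

```text
clock: 16.07
eef_pos: [539.2, -34.0, 140.3]
tool_rot: [3.136, 0.012, 3.122]
force: [0.6, 0.5, -0.2]
width: 85.5
```

Request:
send_rows([
  {"x": 0,"y": -4,"z": 0,"roll": 4,"claw": 0},
  {"x": 0,"y": -8,"z": 0,"roll": 8,"claw": 0},
  {"x": 0,"y": -12,"z": 0,"roll": 12,"claw": 0},
  {"x": 0,"y": -16,"z": 0,"roll": 17,"claw": 0},
  {"x": 0,"y": -20,"z": 0,"roll": 17,"claw": 0},
])

```text
clock: 16.48
eef_pos: [534.2, -243.1, 134.6]
tool_rot: [-3.141, 0.0, -2.871]
force: [0.3, 0.1, 0.1]
width: 85.2
```

Request:
send_rows([
  {"x": 0.5,"y": -4,"z": 0,"roll": 0,"claw": 0},
  {"x": 0.9,"y": -8,"z": 0,"roll": 0,"claw": 0},
  {"x": 0.9,"y": -12,"z": 0,"roll": 0,"claw": 0},
  {"x": 0.9,"y": -16,"z": 0,"roll": 0,"claw": 0},
  {"x": 0.9,"y": -17.8,"z": 0,"roll": 0,"claw": 0},
])

```text
clock: 16.9
eef_pos: [541.2, -426.7, 134.1]
tool_rot: [-3.137, -0.002, -2.881]
force: [-0.1, -0.5, 0.2]
width: 85.4
```

```bash
python3 - <<'E'
from ov import *
s=ctrl.read_state();print(s["eef_pos"],s["tool_rot"])
B,e=ctrl.get_image("side");A,d=ctrl.get_image("top")
for n,dd in(("side",e),("top",d)):
    C=cloud(n,dd);m=(np.hypot(C[...,0]-545,C[...,1]+418)<62)&(C[...,2]>25)&(C[...,2]<55)
    p=C[m]; r=cv2.minAreaRect(p[:,:2].astype(np.float32)); print(n,len(p),"rect",np.round(r[0],1),np.round(r[1]),round(r[2],1))
cv2.imwrite("pics/d1.png",np.hstack([cv2.resize(A[100:240,180:320],(400,400)),cv2.resize(B[100:300,230:430],(400,400))]))
E
```

```text
[ 541.18420725 -426.67968656  134.10971083] [-3.13722833e+00 -1.87949747e-03 -2.88059116e+00]
side 669 rect [ 544. -419.] [100.  41.] 15.8
top 249 rect [ 545.7 -417.2] [100.  43.] 16.0
```

View pics/d1.png

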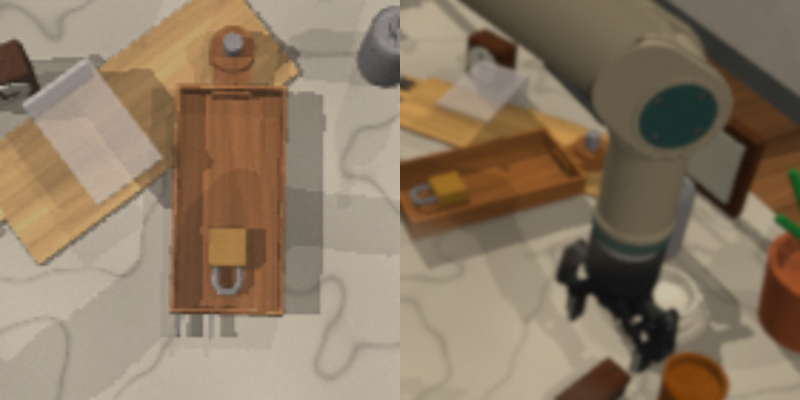

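The padlock lies flat in the tray near the free end, at about (227,255) in the left crop. The brush is unmoved. I settle over it, then descend.

Request:
send_rows([
  {"x": 0,"y": 0,"z": 0,"roll": 0,"claw": 0},
  {"x": 0,"y": 0,"z": 0,"roll": 0,"claw": 0},
  {"x": 0,"y": 0,"z": -3,"roll": 0,"claw": 0},
  {"x": 0,"y": 0,"z": -5,"roll": 0,"claw": 0},
  {"x": 0,"y": 0,"z": -5,"roll": 0,"claw": 0},
])

```text
clock: 17.42
eef_pos: [541.6, -414.9, 80.4]
tool_rot: [3.135, -0.005, -2.87]
force: [-2.0, 1.2, -0.7]
width: 85.7
```

Request:
send_rows([
  {"x": 0,"y": 0,"z": 0,"roll": 0,"claw": 0},
  {"x": 0,"y": 0,"z": 0,"roll": 0,"claw": 0},
])

```text
clock: 17.58
eef_pos: [544.9, -418.0, 85.6]
tool_rot: [-3.141, 0.001, -2.872]
force: [-0.2, -0.6, 1.1]
width: 85.8
```

Request:
send_rows([
  {"x": 0,"y": 0,"z": -2,"roll": 0,"claw": 0},
  {"x": 0,"y": 0,"z": -4,"roll": 0,"claw": 0},
  {"x": 0,"y": 0,"z": -5.8,"roll": 0,"claw": 0},
  {"x": 0,"y": 0,"z": -5.8,"roll": 0,"claw": 0},
  {"x": 0,"y": 0,"z": -5.8,"roll": 0,"claw": 0},
])

```text
clock: 18.0
eef_pos: [544.1, -418.6, 27.1]
tool_rot: [-3.141, 0.0, -2.873]
force: [-0.0, 0.1, -0.5]
width: 85.4
```

Request:
send_rows([
  {"x": 0,"y": 0,"z": 0,"roll": 0,"claw": 0.4},
  {"x": 0,"y": 0,"z": 0,"roll": 0,"claw": 1},
  {"x": 0,"y": 0,"z": 0,"roll": 0,"claw": 1},
  {"x": 0,"y": 0,"z": 0,"roll": 0,"claw": 1},
  {"x": 0,"y": 0,"z": 0,"roll": 0,"claw": 1},
])

```text
clock: 18.42
eef_pos: [544.6, -419.6, 27.9]
tool_rot: [-3.139, 0.002, -2.874]
force: [0.1, 0.3, 5.7]
width: 41.0
```

Request:
send_rows([
  {"x": 0,"y": 0,"z": 0,"roll": 0,"claw": 1},
  {"x": 0,"y": 0,"z": 2,"roll": 0,"claw": 1},
  {"x": 0,"y": 0,"z": 5,"roll": 0,"claw": 1},
  {"x": 0,"y": 0,"z": 8,"roll": 0,"claw": 1},
  {"x": 0,"y": 0,"z": 11,"roll": 0,"claw": 1},
])

```text
clock: 18.83
eef_pos: [543.1, -418.6, 137.2]
tool_rot: [3.141, -0.001, -2.874]
force: [0.5, -0.4, -1.4]
width: 40.8
```

Request:
send_rows([
  {"x": 0,"y": 3.5,"z": 0,"roll": -3,"claw": 1},
  {"x": 0,"y": 7,"z": 0,"roll": -6,"claw": 1},
  {"x": 0,"y": 10.5,"z": 0,"roll": -9,"claw": 1},
  {"x": 0,"y": 14,"z": 0,"roll": -12,"claw": 1},
  {"x": 0,"y": 17.5,"z": 0,"roll": -15,"claw": 1},
])

```text
clock: 19.25
eef_pos: [543.1, -242.4, 136.5]
tool_rot: [3.141, 0.0, -3.139]
force: [0.5, 0.5, -1.1]
width: 41.1
```

Request:
send_rows([
  {"x": 1,"y": 3.4,"z": 0,"roll": -2.1,"claw": 1},
  {"x": 2.5,"y": 6.8,"z": 0,"roll": -2.1,"claw": 1},
  {"x": 4,"y": 10.2,"z": 0,"roll": -2.1,"claw": 1},
  {"x": 5.5,"y": 13.6,"z": 0,"roll": -2.1,"claw": 1},
  {"x": 7,"y": 17,"z": 0,"roll": -2.1,"claw": 1},
])

```text
clock: 19.67
eef_pos: [613.9, -72.2, 136.5]
tool_rot: [-3.142, -0.0, 3.111]
force: [0.5, -0.4, -1.6]
width: 40.8
```

Request:
send_rows([
  {"x": 2,"y": 3,"z": 0,"roll": 0,"claw": 1},
  {"x": 4.2,"y": 5.9,"z": 0,"roll": 0,"claw": 1},
  {"x": 4.2,"y": 5.9,"z": 0,"roll": 0,"claw": 1},
  {"x": 4.2,"y": 5.9,"z": 0,"roll": 0,"claw": 1},
  {"x": 4.2,"y": 5.9,"z": 0,"roll": 0,"claw": 1},
])

```text
clock: 20.08
eef_pos: [655.0, -15.3, 135.9]
tool_rot: [-3.141, -0.001, 3.111]
force: [-0.3, -1.2, -0.9]
width: 40.5
```

Request:
send_rows([
  {"x": 0,"y": 0,"z": -3,"roll": 0,"claw": 1},
  {"x": 0,"y": 0,"z": -6,"roll": 0,"claw": 1},
  {"x": 0,"y": 0,"z": -8,"roll": 0,"claw": 1},
  {"x": 0,"y": 0,"z": -8.8,"roll": 0,"claw": 1},
  {"x": 0,"y": 0,"z": -8.8,"roll": 0,"claw": 1},
])

```text
clock: 20.5
eef_pos: [653.9, -17.1, 47.6]
tool_rot: [-3.14, -0.004, 3.109]
force: [0.2, 0.2, -0.9]
width: 40.9
```

Request:
send_rows([
  {"x": 0,"y": 0,"z": -0.2,"roll": 0,"claw": 1},
  {"x": 0,"y": 0,"z": -0.2,"roll": 0,"claw": 1},
  {"x": 0,"y": 0,"z": -0.2,"roll": 0,"claw": 1},
])

```text
clock: 20.75
eef_pos: [655.8, -15.7, 46.8]
tool_rot: [-3.141, 0.001, 3.11]
force: [0.6, 0.9, -1.8]
width: 40.9
```

Request:
send_rows([
  {"x": 0,"y": 0,"z": -0.2,"roll": 0,"claw": 1},
  {"x": 0,"y": 0,"z": -0.2,"roll": 0,"claw": 1},
  {"x": 0,"y": 0,"z": -0.2,"roll": 0,"claw": 0.3},
  {"x": 0,"y": 0,"z": -0.2,"roll": 0,"claw": 0.3},
  {"x": 0,"y": 0,"z": -0.2,"roll": 0,"claw": 0.3},
])

```text
clock: 21.17
eef_pos: [655.8, -14.9, 44.5]
tool_rot: [3.142, 0.0, 3.111]
force: [-0.2, 0.1, 0.1]
width: 59.9
```

Request:
send_rows([
  {"x": 0,"y": 0,"z": 0,"roll": 0,"claw": 0.3},
  {"x": 0,"y": 0,"z": 3,"roll": 0,"claw": 0.3},
  {"x": 0,"y": 0,"z": 6,"roll": 0,"claw": 1},
  {"x": 0,"y": 0,"z": 9,"roll": 0,"claw": 1},
  {"x": 0,"y": 0,"z": 11,"roll": 0,"claw": 1},
])

```text
clock: 21.58
eef_pos: [656.7, -14.7, 157.0]
tool_rot: [3.141, 0.003, 3.111]
force: [0.5, -0.2, -0.7]
width: 24.4
```

Request:
send_rows([
  {"x": -3.5,"y": -2,"z": 0,"roll": 0,"claw": 1},
  {"x": -7,"y": -4,"z": 0,"roll": 0,"claw": 1},
  {"x": -10.5,"y": -6,"z": 0,"roll": 0,"claw": 1},
  {"x": -14,"y": -8,"z": 0,"roll": 0,"claw": 1},
  {"x": -17.3,"y": -9.6,"z": 0,"roll": 0,"claw": 1},
])

```text
clock: 22.0
eef_pos: [480.4, -112.3, 154.4]
tool_rot: [-3.141, -0.0, 3.11]
force: [0.2, -0.8, 0.3]
width: -0.1
```

Request:
send_rows([
  {"x": 0,"y": 0,"z": 0,"roll": 0,"claw": 1},
  {"x": 0,"y": 0,"z": 0,"roll": 0,"claw": 1},
  {"x": 0,"y": 0,"z": 0,"roll": 0,"claw": 1},
])

```text
clock: 22.25
eef_pos: [483.7, -110.7, 154.7]
tool_rot: [3.141, 0.002, 3.111]
force: [-0.7, 0.6, 0.0]
width: 0.0
```

```bash
python3 - <<'E'
from ov import *
st=[790.8,-18.6,-.929]
B,e=ctrl.get_image("side");A,d=ctrl.get_image("top")
a=overlay("top",A,st,.9,50,(190,310,100,220),3.3,None)
cv2.imwrite("pics/d2.png",np.hstack([cv2.resize(a,(400,400)),cv2.resize(B[100:260,210:370],(400,400))]))
E
```

```text
(no output)
```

View pics/d2.png

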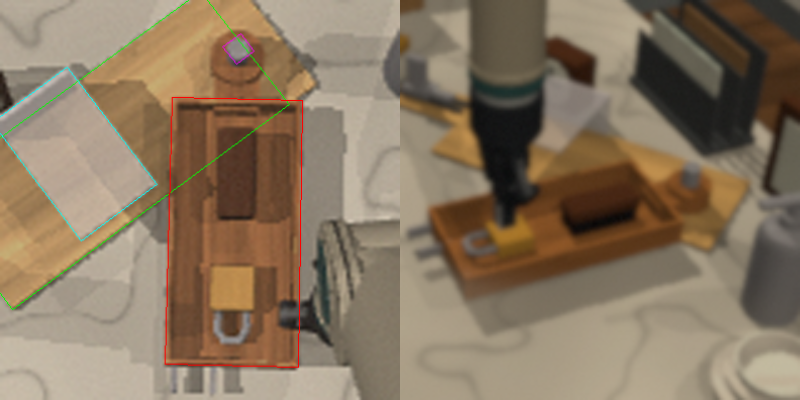

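Both bits lie flat in the tray: the brush at (237,173) and the padlock at (232,300) in the left crop. Next I push the tray home from outside its −y wall.

Request:
send_rows([
  {"x": 0,"y": 0,"z": -4,"roll": 0,"claw": 1},
  {"x": 0,"y": 0,"z": -8,"roll": 0,"claw": 1},
  {"x": 0,"y": 0,"z": -10.5,"roll": 0,"claw": 1},
  {"x": 0,"y": 0,"z": -11.8,"roll": 0,"claw": 1},
  {"x": 0,"y": 0,"z": -11.8,"roll": 0,"claw": 1},
])

```text
clock: 22.77
eef_pos: [481.8, -109.4, 33.2]
tool_rot: [3.14, -0.005, 3.113]
force: [-0.9, -0.1, 1.0]
width: 0.3
```

```bash
python3 - <<'E'
import numpy as np
st=[790.8,-18.6,-.929]; p0=np.array([483.7,-110.7])
def q(a,y=-86): t=st[2]+a; return np.array([st[0]+np.cos(t)*-305-np.sin(t)*y, st[1]+np.sin(t)*-305+np.cos(t)*y])
A=[.9]+list(.9-.045*np.arange(1,21)); Q=[q(a) for a in A]
ref=p0
for i,(a,x) in enumerate(zip(A,Q)):
    print(i,round(a,3),((x-ref)/10).round(2))
    if i%5==0: ref=x; print("--")
E
```

```text
0 0.9 [-0.03  1.5 ]
--
1 0.855 [-0.32  1.39]
2 0.81 [-0.57  2.79]
3 0.765 [-0.76  4.21]
4 0.72 [-0.88  5.63]
5 0.675 [-0.95  7.05]
--
6 0.63 [0.   1.43]
7 0.585 [0.07 2.85]
8 0.54 [0.2  4.27]
9 0.495 [0.39 5.68]
10 0.45 [0.65 7.09]
--
11 0.405 [0.32 1.39]
12 0.36 [0.7  2.76]
13 0.315 [1.15 4.12]
14 0.27 [1.65 5.45]
15 0.225 [2.22 6.76]
--
16 0.18 [0.62 1.28]
17 0.135 [1.3  2.54]
18 0.09 [2.04 3.76]
19 0.045 [2.83 4.95]
20 0.0 [3.67 6.1 ]
--
```

Request:
send_rows([
  {"x": 0,"y": 0.5,"z": 0,"roll": 0,"claw": 1},
  {"x": 0,"y": 0.9,"z": 0,"roll": 0,"claw": 1},
  {"x": 0,"y": 1.2,"z": 0,"roll": 0,"claw": 1},
  {"x": 0,"y": 1.5,"z": 0,"roll": 0,"claw": 1},
  {"x": -0.1,"y": 1.9,"z": 0,"roll": -1,"claw": 1},
])

```text
clock: 23.18
eef_pos: [482.7, -91.8, 37.3]
tool_rot: [-3.141, 0.003, 3.093]
force: [1.3, -1.8, 0.5]
width: 0.3
```

Request:
send_rows([
  {"x": -0.2,"y": 1.0,"z": 0,"roll": -1.6,"claw": 1},
  {"x": -0.5,"y": 2.4,"z": 0,"roll": -4.2,"claw": 1},
  {"x": -0.7,"y": 3.8,"z": 0,"roll": -6.7,"claw": 1},
  {"x": -0.8,"y": 5.2,"z": 0,"roll": -9.3,"claw": 1},
  {"x": -0.9,"y": 6.6,"z": 0,"roll": -11.9,"claw": 1},
])

```text
clock: 23.6
eef_pos: [473.2, -25.8, 37.1]
tool_rot: [-3.141, 0.002, 2.882]
force: [0.5, -1.6, 0.1]
width: -0.4
```

Request:
send_rows([
  {"x": 0,"y": 1.4,"z": 0,"roll": -2.6,"claw": 1},
  {"x": 0.1,"y": 2.8,"z": 0,"roll": -5.2,"claw": 1},
  {"x": 0.2,"y": 4.3,"z": 0,"roll": -7.7,"claw": 1},
  {"x": 0.4,"y": 5.7,"z": 0,"roll": -10.3,"claw": 1},
  {"x": 0.7,"y": 7.1,"z": 0,"roll": -12.9,"claw": 1},
])

```text
clock: 24.02
eef_pos: [479.1, 45.4, 36.9]
tool_rot: [-3.141, -0.0, 2.657]
force: [-0.4, -2.1, 1.2]
width: 0.2
```

Request:
send_rows([
  {"x": 0.3,"y": 1.4,"z": 0,"roll": -2.6,"claw": 1},
  {"x": 0.7,"y": 2.8,"z": 0,"roll": -5.2,"claw": 1},
  {"x": 1.1,"y": 4.1,"z": 0,"roll": -7.7,"claw": 1},
  {"x": 1.7,"y": 5.5,"z": 0,"roll": -10.3,"claw": 1},
  {"x": 2.2,"y": 6.8,"z": 0,"roll": -12.9,"claw": 1},
])

```text
clock: 24.43
eef_pos: [501.2, 113.7, 36.9]
tool_rot: [-3.141, -0.0, 2.432]
force: [-0.8, -1.7, 0.2]
width: 0.1
```

Request:
send_rows([
  {"x": 0.6,"y": 1.3,"z": 0,"roll": -2.6,"claw": 1},
  {"x": 1.3,"y": 2.5,"z": 0,"roll": -5.2,"claw": 1},
  {"x": 2.0,"y": 3.7,"z": 0,"roll": -7.7,"claw": 1},
  {"x": 2.6,"y": 4.6,"z": 0,"roll": -10.3,"claw": 1},
  {"x": 3.1,"y": 5.4,"z": 0,"roll": -12.3,"claw": 1},
])

```text
clock: 24.85
eef_pos: [532.2, 168.2, 36.8]
tool_rot: [-3.141, -0.001, 2.219]
force: [-0.8, -1.9, 0.9]
width: -0.1
```

Request:
send_rows([
  {"x": 0.3,"y": 0.3,"z": 0,"roll": 0,"claw": 1},
  {"x": 0.6,"y": 0.5,"z": 0,"roll": 0,"claw": 1},
  {"x": 0.9,"y": 0.7,"z": 0,"roll": 0,"claw": 1},
  {"x": 0.9,"y": 0.7,"z": 0,"roll": 0,"claw": 1},
  {"x": 0.9,"y": 0.7,"z": 0,"roll": 0,"claw": 1},
])

```text
clock: 25.27
eef_pos: [542.2, 173.7, 36.5]
tool_rot: [3.141, 0.001, 2.22]
force: [0.8, 1.4, 0.0]
width: 0.2
```

Request:
send_rows([
  {"x": 0.3,"y": 0.2,"z": 0,"roll": 0,"claw": 1},
  {"x": 0.6,"y": 0.4,"z": 0,"roll": 0,"claw": 1},
  {"x": 0.6,"y": 0.4,"z": 0,"roll": 0,"claw": 1},
  {"x": 0.6,"y": 0.4,"z": 0,"roll": 0,"claw": 1},
  {"x": 0.6,"y": 0.4,"z": 0,"roll": 0,"claw": 1},
])

```text
clock: 25.68
eef_pos: [542.9, 174.3, 36.1]
tool_rot: [-3.131, -0.002, 2.219]
force: [-9.7, -5.3, 9.7]
width: -0.1
```

Tray is on its stop. I back off and go to the fin at (549,371).

Request:
send_rows([
  {"x": -1.6,"y": -1.2,"z": 0,"roll": 0,"claw": 1},
  {"x": -3.2,"y": -2.4,"z": 0,"roll": 0,"claw": 1},
  {"x": -3.2,"y": -2.4,"z": 4,"roll": 0,"claw": 0.5},
  {"x": -3.2,"y": -2.4,"z": 8,"roll": 0,"claw": 0},
  {"x": -3.2,"y": -2.4,"z": 11.5,"roll": 0,"claw": 0},
])

```text
clock: 26.1
eef_pos: [515.9, 153.3, 153.0]
tool_rot: [3.141, 0.0, 2.22]
force: [1.2, -0.0, -0.6]
width: 35.9
```

Request:
send_rows([
  {"x": 0,"y": 4,"z": 0,"roll": 0,"claw": 0},
  {"x": 0.5,"y": 8,"z": 0,"roll": 0,"claw": 0},
  {"x": 1,"y": 12,"z": 0,"roll": 0,"claw": 0},
  {"x": 1.5,"y": 16,"z": 0,"roll": 0,"claw": 0},
  {"x": 2,"y": 20,"z": 0,"roll": 0,"claw": 0},
])

```text
clock: 26.52
eef_pos: [536.2, 355.9, 151.9]
tool_rot: [3.14, 0.0, 2.22]
force: [0.2, 0.3, 0.1]
width: 85.8
```

Request:
send_rows([
  {"x": 0.6,"y": 1,"z": 0,"roll": 0,"claw": 0},
  {"x": 0.6,"y": 1,"z": 0,"roll": 0,"claw": 0},
  {"x": 0.6,"y": 1,"z": 0,"roll": 0,"claw": 0},
  {"x": 0.6,"y": 1,"z": 0,"roll": 0,"claw": 0},
])

```text
clock: 26.85
eef_pos: [542.0, 361.7, 151.2]
tool_rot: [-3.14, 0.001, 2.218]
force: [0.4, -0.1, -0.4]
width: 85.4
```

Request:
send_rows([
  {"x": 0.7,"y": 0.9,"z": 0,"roll": 0,"claw": 0},
  {"x": 0.7,"y": 0.9,"z": -3.5,"roll": 0,"claw": 0},
  {"x": 0.7,"y": 0.9,"z": -7,"roll": 0,"claw": 0},
  {"x": 0.7,"y": 0.9,"z": -9.7,"roll": 0,"claw": 0},
  {"x": 0.7,"y": 0.9,"z": -9.7,"roll": 0,"claw": 0},
])

```text
clock: 27.27
eef_pos: [545.3, 368.2, 48.9]
tool_rot: [-3.13, 0.0, 2.218]
force: [0.3, -0.6, -0.2]
width: 85.4
```

Request:
send_rows([
  {"x": 0,"y": 0,"z": 0,"roll": 0,"claw": 0.5},
  {"x": 0,"y": 0,"z": 0,"roll": 0,"claw": 1},
  {"x": 0,"y": 0,"z": 0,"roll": 0,"claw": 1},
  {"x": 0,"y": 0,"z": 0,"roll": 0,"claw": 1},
  {"x": 0,"y": 0,"z": 0,"roll": 0,"claw": 1},
])

```text
clock: 27.68
eef_pos: [549.5, 373.6, 56.1]
tool_rot: [3.139, 0.0, 2.221]
force: [-0.1, 0.3, -1.0]
width: 25.9
```

Request:
send_rows([
  {"x": 0,"y": 0,"z": 0,"roll": 0,"claw": 1},
  {"x": 0,"y": 0,"z": 0,"roll": 0,"claw": 1},
  {"x": 0,"y": 0,"z": 0,"roll": 0,"claw": 1},
  {"x": 0,"y": 0,"z": 0,"roll": 0,"claw": 1},
])

```text
clock: 28.02
eef_pos: [549.5, 373.8, 55.8]
tool_rot: [3.139, -0.0, 2.22]
force: [-0.6, 0.6, 7.1]
width: 13.0
```

Request:
send_rows([
  {"x": 0.7,"y": -0.9,"z": 0,"roll": 0,"claw": 1},
  {"x": 1.3,"y": -1.8,"z": 0,"roll": 0,"claw": 1},
  {"x": 2.0,"y": -2.7,"z": 0,"roll": 0,"claw": 1},
  {"x": 2.6,"y": -3.5,"z": 0,"roll": 0,"claw": 1},
  {"x": 3.1,"y": -4.2,"z": 0,"roll": 0,"claw": 1},
])

```text
clock: 28.43
eef_pos: [579.0, 334.2, 55.8]
tool_rot: [3.139, -0.005, 2.22]
force: [-13.2, 17.8, 9.3]
width: 12.7
```

Request:
send_rows([
  {"x": 0.3,"y": -0.4,"z": 0,"roll": 0,"claw": 1},
  {"x": 0.5,"y": -0.6,"z": 0,"roll": 0,"claw": 1},
  {"x": 0.5,"y": -0.6,"z": 0,"roll": 0,"claw": 1},
  {"x": 0.5,"y": -0.6,"z": 0,"roll": 0,"claw": 1},
  {"x": 0,"y": 0,"z": 0,"roll": 0,"claw": 1},
])

```text
clock: 28.85
eef_pos: [578.5, 334.9, 55.8]
tool_rot: [3.139, -0.004, 2.222]
force: [3.2, -2.5, 4.5]
width: 12.9
```

Request:
send_rows([
  {"x": 0,"y": 0,"z": 0,"roll": 0,"claw": 0},
  {"x": 0,"y": 0,"z": 0,"roll": 0,"claw": 0},
  {"x": 0,"y": 0,"z": 0,"roll": 0,"claw": 0},
  {"x": 0,"y": 0,"z": 0,"roll": 0,"claw": 0},
  {"x": 0,"y": 0,"z": 0,"roll": 0,"claw": 0},
])

```text
clock: 29.27
eef_pos: [580.0, 330.1, 54.0]
tool_rot: [-3.141, 0.001, 2.22]
force: [0.0, -0.0, -0.2]
width: 72.8
```

Request:
send_rows([
  {"x": 0,"y": 0,"z": 3,"roll": 0,"claw": 0},
  {"x": 0,"y": 0,"z": 7,"roll": 0,"claw": 0},
  {"x": 0,"y": 0,"z": 11,"roll": 0,"claw": 0},
  {"x": -4,"y": 0,"z": 12,"roll": 0,"claw": 0},
  {"x": -8,"y": 0,"z": 12,"roll": 0,"claw": 0},
])

```text
clock: 29.68
eef_pos: [503.7, 331.3, 178.4]
tool_rot: [3.131, 0.002, 2.217]
force: [-0.4, 1.4, -1.0]
width: 85.1
```

Request:
send_rows([
  {"x": -4,"y": 0,"z": 0,"roll": 0,"claw": 0},
  {"x": -8,"y": 0,"z": 0,"roll": 0,"claw": 0},
  {"x": -12,"y": 0,"z": 0,"roll": 0,"claw": 0},
  {"x": -14,"y": 0,"z": 0,"roll": 0,"claw": 0},
  {"x": -14,"y": 0,"z": 0,"roll": 0,"claw": 0},
])

```text
clock: 30.1
eef_pos: [354.0, 330.7, 174.2]
tool_rot: [-3.136, -0.002, 2.226]
force: [-0.5, -1.6, -0.2]
width: 85.0
```

```bash
python3 - <<'E'
from ov import *
st=[790.8,-18.6,-.929]
A,d=ctrl.get_image("top");B,e=ctrl.get_image("side")
R=np.array([[np.cos(st[2]),np.sin(st[2])],[-np.sin(st[2]),np.cos(st[2])]])
for n,dd in(("top",d),("side",e)):
    P=cloud(n,dd).reshape(-1,3); s=(P[:,:2]-st[:2])@R.T
    m=(s[:,0]<-375)&(s[:,0]>-490)&(abs(s[:,1]-40)<14)&(P[:,2]>62)&(P[:,2]<85)
    print(n,m.sum(),s[m].mean(0).round(1),np.percentile(s[m][:,0],[5,95]).round(1))
P=cloud("side",e).reshape(-1,3); s=((P[:,:2]-st[:2])@R.T); m=(s[:,0]>-350)&(s[:,0]<-40)&(abs(s[:,1])<100)&~((s[:,0]>-270)&(s[:,0]<-150))
for a in(-.02,-.01,0,.01,.02,.03,.04,.05): print(a,np.minimum(abs(height(s[m][:,0],s[m][:,1],a)-P[m,2]),25).mean().round(2))
a=overlay("top",A,st,0,0,(130,290,85,205),3.4,None); b=overlay("side",B,st,0,0,(190,350,90,210),3.4,None)
cv2.imwrite("pics/f.png",cv2.resize(np.hstack([a,b]),(800,300)))
E
```

```text
top 43 [-408.8   39.2] [-423.  -393.5]
side 42 [-407.4   35.8] [-424. -394.]
-0.02 12.87
-0.01 12.77
0 12.59
0.01 12.4
0.02 12.38
0.03 12.91
0.04 13.11
0.05 13.28
```

View pics/f.png

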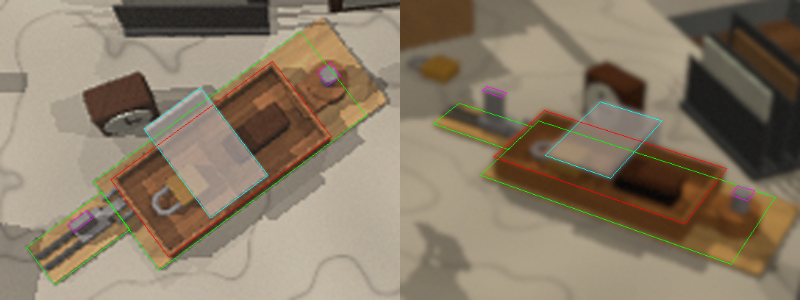

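```bash
python3 - <<'E'
from ov import *
st=[790.8,-18.6,-.929]; R=np.array([[np.cos(st[2]),np.sin(st[2])],[-np.sin(st[2]),np.cos(st[2])]])
A,d=ctrl.get_image("top");B,e=ctrl.get_image("side")
for n,q in(("top start",np.load("top0.npz")["d"]),("top now",d),("side start",np.load("side0.npz")["d"]),("side now",e)):
    P=cloud(n.split()[0],q).reshape(-1,3); s=(P[:,:2]-st[:2])@R.T
    m=(s[:,0]>-330)&(s[:,0]<-275)&(P[:,2]>40)&(P[:,2]<56)
    for lo,hi in((-95,-50),(50,95)):
        k=m&(s[:,1]>lo)&(s[:,1]<hi); print(n,lo,k.sum(),s[k,1].mean().round(1),end="; ")
    print()
P=cloud("top",d)
for nm,c0,r in(("hairbrush",(358,-501),0),("remote",(274,413),0)): pass
P0=cloud("top",np.load("top0.npz")["d"])
for nm,c0,z in(("dishes",(680,-327),20),("gel",(755,-204),60),("candle",(634,-453),30),("clock",(725,275),60),("hairbrush",(380,-500),10),("remote",(274,413),10)):
    f=lambda C:C[(np.hypot(C[...,0]-c0[0],C[...,1]-c0[1])<80)&(C[...,2]>z)&(C[...,2]<200)].mean(0).round(0)
    print(nm,f(P0),f(P))
print(ctrl.read_state()["clock"])
E
```

```text
top start -95 29 -69.6; top start 50 29 65.5; 
top now -95 29 -67.9; top now 50 32 67.8; 
side start -95 46 -72.0; side start 50 32 64.0; 
side now -95 43 -69.9; side now 50 30 65.3; 
dishes [ 693. -333.   45.] [ 693. -333.   45.]
gel [ 773. -212.  125.] [ 773. -212.  125.]
candle [ 637. -459.   55.] [ 647. -468.   58.]
clock [738. 263.  84.] [738. 262.  84.]
hairbrush [ 396. -509.   36.] [ 396. -509.   36.]
remote [276. 412.  19.] [268. 381.  20.]
30.3
```

```bash
python3 -c "
from cell import ctrl
print(ctrl.finish_job())"
```

```text
the job is handed in; nothing more can be done
None
```

The job is done and handed in at about 30 s on the robot's clock; `finish_job` gives no verdict.

I slid the bolt back and swung the tray out to its stop. I laid the two bits that were there in it: the shoe brush and the padlock nearer the base. Then I swung the tray home and shut the bolt. No torch or tape measure showed in either camera.

**Last checks**
- **Bolt:** the fin is at the stand's x = −408 mm, and nominal shut is −409 mm.
- **Tray:** pushed onto its home stop, with its walls about 2 mm further in than at the start. A direct side-camera fit of the angle was coarse and preferred about 0.01–0.02 rad, still inside the 0.03 limit.
- **Bits:** both showed flat on the floor and apart when I looked in before closing, and again in the last picture under the cover.
- **Bystanders:** dishes, gel dispenser, clock and hairbrush read within 1 mm of the start.
    - The candle reading shifted about 13 mm, most likely because the brush that lay beside it is gone.
    - The remote reading shifted about 30 mm, most likely because the arm was hiding part of it. No move went near either one, but I did not confirm these two separately.

**Where checks disagreed:** the bolt moved only about 42–44 mm on opening instead of 50 mm, because it began about 6 mm short of shut. It was against its back stop at x ≈ −457 mm (nominal −459).

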